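Prop the sprung flange collar two clicks past touch and lock the prop

TASK

Raise the ratchet prop by its grip until its saddle just meets the underside of the sprung flange collar above it, then go exactly two clicks further, press the collar no harder than that needs, and let go so that the column stands on its pawl. Then swing the lock lever fully over to its stop. Leave the driver and the acrylic cube where they are.

Things in the scene. Friction and masses are not known exactly. Their poses are not given: they have to be found in the camera images.
- stand: fixed ratchet prop stand: base plate 170 x 255 x 15 mm, upright guide 50 x 54 mm, 130 mm high, with a sprung pawl at +x. Origin: on the bench, on the column's axis. +z is up; -x is the grip's side (towards the robot, apart from the yaw), -y the lock lever's side, +y the bridge post's side.
- column: steel ratchet column, 24 mm square, rises up to 78 mm; starts in its lowest notch, clicks every 10 mm of rise. Over each tooth the pull grows by about 5 N, eases in the last 3 mm and is least at the click, where the pawl drops in; let go, it sinks back to the last click. Mass 0.35 to 0.7 kg, friction 1 N. Origin: centre of the top of its round saddle (44 mm across), 165 mm up at the start.
- grip (a point): centre of the column's upright white grip block, 28 (x) x 20 (y) x 50 mm high (27 mm of it below this point), on an arm 110 mm to the stand's -x side of the column axis, level with the saddle top. Grasp it from above across its 20 mm (stand y). Rises with the column.
- bridge: fixed bridge: post 28 mm thick at stand +y 120 mm, arm 264 to 284 mm above the bench. Under it hangs a sprung gold flange collar (60 mm across, 24 mm high) straight above the saddle, its underside 14 to 34 mm over the saddle at the start: it differs each time and is not measured. Lifting the collar takes 4 N at once, then 0.35 N per mm, up to 38 mm. Origin: as the stand's.
- lock (a joint): angle of the lock lever on its vertical pivot, rad: 0 open (knob on the robot's side), 1.2 fully over at its stop (counter-clockwise from above). Starts at 0 to 0.25. Turns with about 0.12 N m of friction and stays where it is left.
- lock_knob (a point): centre of the black upright knob at the lever's end: 18 mm across, 42 mm tall, its top 80 mm above the bench, 75 mm from the pivot. To close, it is pushed round away from the robot.
- lock_pivot (a point): pivot axis of the lock lever, 42 mm above the bench, 75 mm to the stand's -y side of the column axis. At 0 the lever points to -125 degrees in the stand's frame (about z, from its +x), at 1.2 to -56 degrees.
- driver_grip (a point): yellow handle of a hex driver, 190 mm long, lying on the bench some 250 mm to the stand's -y side: leave it alone
- cube_mid (a point): centre of a clear acrylic cube, 45 mm, with a bolt inside, on the bench some 220 mm to the stand's +y side: leave it alone
- rack: fixed vertical steel bit rack, base 100 x 160 mm, 200 mm tall, with three black sockets on its base, some 330 mm to the stand's +y side. Origin: centre of its underside.

How it is judged (in metres and radians):
On the way, in this order (a step that is already met when the one before it is completed fails the run):
1. the released column stands on its pawl two clicks past touch, pressing on the collar with 6.9 to 11.5 N (contact force between column and bridge between 6.9 and 11.5 N and contact force between the fingers and column below 0.1 N and linear speed of column below 0.005 m/s), for 0.2 s.
2. the lock lever is over at its stop (value of joint lock above 1.1 rad), for 0.1 s.
At the end, for the whole second after the job is handed in: The released column stands at rest on its pawl in the second notch past touch: the saddle presses on the collar with 6.9 to 11.5 N (the collar is raised by 10 to 20 mm, give or take 1.5 mm), and the lock lever is within 0.1 rad of its stop (contact force between column and bridge between 6.9 and 11.5 N and linear speed of column below 0.005 m/s and value of joint lock above 1.1 rad).
It fails at once if the collar is pressed with more than 14 N (contact force between column and bridge above 14 N).
It fails at once if the driver is moved by more than 20 mm (distance of driver_grip from where it was at the start of the episode above 0.02 m).
It fails at once if the acrylic cube is moved by more than 20 mm (distance of cube_mid from where it was at the start of the episode above 0.02 m).
It also fails if it takes over 72 s, if anything falls off the work surface, if the arm or the gripper's body presses on something with over 40 N, if the wrist force passes 120 N, or if a joint passes its speed limit or range.

ROBOT

A 6-joint arm with a two-finger parallel gripper is mounted at the origin on the work surface. World frame = base frame: x ahead of the robot, y to its left, z up, the work surface at z = 0. Lengths are in mm, angles in rad, forces in N, time in s.
With the tool pointing down it reaches from about 150 to 775 mm from the base axis. Payload 6.1 kg.
Tool frame: the origin (TCP) lies at the very end of the fingers, on their centre line; the grasp point (between the pads) lies 19 mm behind it (manip.hold_point_z is the y of the grasp point in the tool frame, in mm); y points along the fingers, z is the direction in which the jaws open and shut, and the axes are right-handed (so a half turn about y gives the same grasp; the last joint's range is limited). The gripper opens to 85 mm and grips with 20 to 120 N. Pads are 22 mm wide; open, the fingers measure 114 mm over their backs; the gripper's body (76 mm by 85 mm) begins 54 mm behind the grasp point. The pads swing forward as they close: fully open they stand 13 mm farther back than shut.
Start: joints at [1.104, 0.126, -0.04, 1.405, 0, 1.571], TCP at [236.257, 468.818, 231.295] pointing down, gripper open.
Joint ranges: [-2.72, 2.72], [-0.95, 1.95], [-1.27, 1.35], [-1.78, 2.02], [-1.46, 1.47], [-3.14, 3.14]. Speed limits (rad/s): [2.39, 2.39, 3.01, 3.14, 3.14, 3.14].

INTERFACE

Orientations are given as a rotation vector (axis times angle).
In Python, from rig import monitor, eyes, workorder, manip gives the robot as it stands. The module is installed in compiled form; this text tells all that it offers.
- The arm moves only by the shell command python3 -m handwheel 'ROWS' [FORCE]. ROWS is a JSON object of lists of equal length, an entry for each row: "turn": the turn, a rotation vector about the tool's x, y, z in degrees, a list of three; "offset": the shift along the tool's x, y, z in m, a list of three; "gripper": the opening, from 0 (shut) to 1 (fully open). In form: {"turn": [[wx, wy, wz], ...], "offset": [[tx, ty, tz], ...], "gripper": [gripper, ...]}. A call has 1 to 12 rows; each row shifts and turns the pose as measured when the row begins, along the tool's axes as they then stand; what a row does not reach is not made up. A row lasts 1/10 s, in which the tool goes at most 50 mm and 8.59 degrees, less where a joint would pass 70% of its speed; a pose out of reach is approached as far as the arm can. A call is refused whole if a number of a shift passes 0.05 or a number of a turn 8.59, either way. A call with a gripper value outside its range is refused whole. The fingers move at their own pace and stop on an object; FORCE is the grip in N (left out, the last holds). Time passes only in rows, so rows that do not move let the fingers close. It gives the time, the measured TCP pose, the force and the opening at its end, in the units of the state.
- monitor.get_obs(): the state, without advancing time (a new reading comes with each control period).
- eyes.get_image(name): name is "side" or "top" or "wrist"; returns the picture (420x560x3 uint8, red, green, blue); there is no depth.
- eyes.camera_info(name): a dict with "vertical_fov" (degrees; the focal length in pixels is half the picture's height over the tangent of half this angle, whatever the lens; pixels are square), "cx", "cy" (the principal point, pixels), "D" ([k1, k2, p1, p2, k3] as OpenCV has them; the pictures are not rectified), "world_to_cam" (4x4, takes a point from world to camera coordinates). Camera axes: x right, y up, looking along -z (the intrinsics and any distortion apply to the point x, -y, -z); pixel columns grow to the right and rows downward; lengths in mm; the calibration is good to about 2 mm. A picture is of the moment at which its call begins: read the wrist's pose just before it. camera_info takes no time and is no camera call; for the wrist camera it gives the pose at the moment of the call.
- workorder.hand_in(): hands the job in, once; it reports no verdict.
The state is a dict: "t": time; "q": joint angles; "dq": joint speeds; "joint_efforts": joint torques, N m; "ee_pos": TCP position; "tool_rot": TCP orientation; "contact_force": force on the tool from outside, world axes, zero at the start; "ft_torque": the same for the moment, N m; "opening": finger opening in mm.
Only numpy, scipy, OpenCV 4.12 (cv2) and the standard library are available. Lean on these libraries where they do the work, as an engineer would, in place of code of your own. Each camera call takes 0.05 s, during which the arm holds its last target. There are 200 camera calls.

## Working session

There is one attempt and no reset: what is moved stays moved. The work goes in short steps, Python scripts to look and compute and a shell command to move; the robot and the scene stay as the last step left them, time stands still between calls to the robot, and variables do not carry over. Pictures are saved under pics/ and viewed, about 8 in all and at most 12, crops included, and the job is handed in when it is done.

```bash
mkdir -p pics
cat > h.py <<'E'
import numpy as np, cv2
from rig import monitor, eyes, workorder, manip
def K(i):
    f=210/np.tan(np.radians(i["vertical_fov"])/2); return np.array([[f,0,i["cx"]],[0,f,i["cy"]],[0,0,1.]])
F=np.diag([1.,-1,-1])
def ray(i,uv):
    p=cv2.undistortPoints(np.array([[uv]],float),K(i),np.array(i["D"],float))[0,0]
    T=np.array(i["world_to_cam"]); R=T[:3,:3]; c=-R.T@T[:3,3]
    d=R.T@(F@np.array([p[0],p[1],1.])); return c,d/np.linalg.norm(d)
def onz(i,uv,z):
    c,d=ray(i,uv); return c+d*(z-c[2])/d[2]
def proj(i,P):
    T=np.array(i["world_to_cam"]); Q=(F@(T[:3,:3]@np.array(P,float).T+T[:3,3:4])).T
    return cv2.projectPoints(Q,np.zeros(3),np.zeros(3),K(i),np.array(i["D"],float))[0][:,0]
def snap(n,f):
    im=eyes.get_image(n); cv2.imwrite(f"pics/{f}.png",im[:,:,::-1]); return im
E
python3 - <<'E'
from h import *
o=monitor.get_obs(); print(o, manip.hold_point_z)
for n in("side","top","wrist"):
    i=eyes.camera_info(n); snap(n,n+"0"); print(n,i["vertical_fov"],i["D"],np.round(ray(i,(280,210)),2))
a=[cv2.imread(f"pics/{n}0.png") for n in("side","top")]
E
```

```text
{'t': 0.0, 'q': array([ 1.10398885e+00,  1.26365689e-01, -4.06275617e-02,  1.40541055e+00,
       -2.11959489e-05,  1.57080232e+00]), 'dq': array([ 0.00133965,  0.00067258, -0.0008873 ,  0.0002945 , -0.00122362,
        0.00074089]), 'joint_efforts': array([ 3.44323213e-03, -4.35916579e+01,  3.52923417e+01,  1.75532070e-02,
        1.42287226e-04, -1.93121559e-05]), 'ee_pos': array([236.08512529, 468.44975301, 230.52703694]), 'tool_rot': array([-1.5412025 ,  0.36638783, -0.36583198]), 'contact_force': array([ 0.02318116, -0.17858835,  0.15980913]), 'ft_torque': array([ 0.02576598,  0.00769742, -0.0022519 ]), 'opening': 84.89649493204045} -18.700000000000003
side 44.449814293630425 [-0.02367635  0.          0.          0.          0.        ] [[ 1.13365e+03  5.52880e+02  1.09103e+03]
 [-4.50000e-01 -3.90000e-01 -8.00000e-01]]
top 48.25008536566699 [-0.10480704  0.          0.          0.          0.        ] [[ 4.10790e+02  6.75400e+01  1.23161e+03]
 [ 2.00000e-01  0.00000e+00 -9.80000e-01]]
wrist 65.81570065839115 [-0.01067608  0.          0.          0.          0.        ] [[ 1.7272e+02  5.0189e+02  3.7316e+02]
 [ 2.6000e-01 -1.3000e-01 -9.6000e-01]]
```

View pics/top0.png

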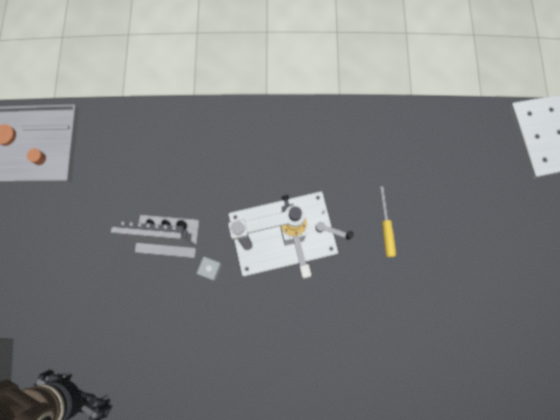

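View pics/side0.png

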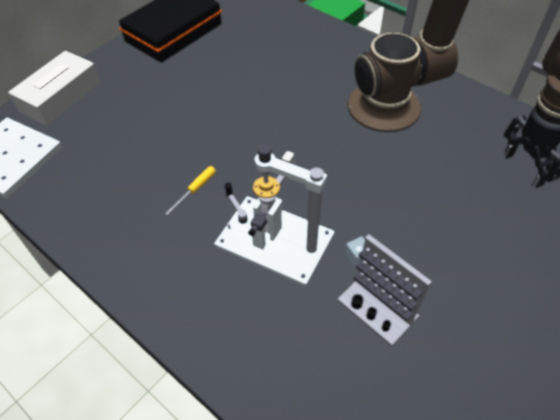

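```bash
python3 - <<'E'
from h import *
from scipy.spatial.transform import Rotation as Ro
i=eyes.camera_info("top"); im=cv2.imread("pics/top0.png"); hsv=cv2.cvtColor(im,cv2.COLOR_BGR2HSV)
c=[onz(i,p,15)[:2] for p in((229,211),(322,193),(338,255),(242,276))]
for a,b in zip(c,c[1:]+c[:1]): print(a.round(),np.linalg.norm(b-a).round(),np.degrees(np.arctan2(*(b-a)[::-1])).round(1))
print("mean",np.mean(c,0))
print("grip",onz(i,(306,271),188),"knob",onz(i,(350,235),80),"pivot",onz(i,(320,228),48),"bridgeknob",onz(i,(295,214),300))
m=((hsv[...,2]>190)).astype(np.uint8); m[:230]=0;m[:,:295]=0;m[:,320:]=0
n,l,s,ce=cv2.connectedComponentsWithStats(m); print(s,ce)
o=monitor.get_obs(); print(Ro.from_rotvec(o["tool_rot"]).as_matrix().round(3))
T=np.array(eyes.camera_info("wrist")["world_to_cam"]); print(T.round(3))
E
python3 -c "
import cv2
im=cv2.imread('pics/top0.png')[170:300,200:420]; cv2.imwrite('pics/c1.png',cv2.resize(im,None,fx=3.6,fy=3.6,interpolation=3))"
```

```text
[655. 206.] 252.0 -79.0
[703. -42.] 170.0 -167.0
[537. -80.] 255.0 102.1
[483. 169.] 175.0 12.0
mean [594.50122095  63.40536306]
grip [483.77285469  12.9768851  188.        ] knob [ 579.83221259 -103.24813412   80.        ] pivot [602.9668046  -31.57623924  48.        ] bridgeknob [590.93445644  39.60648386 300.        ]
[[     0      0    560    420 234526]
 [   297    230     23     31    537]
 [   295    235      1      1      1]
 [   295    246      4     17     42]
 [   301    265     10     12     94]] [[279.41739509 209.3881446 ]
 [309.76163873 244.        ]
 [295.         235.        ]
 [295.97619048 256.        ]
 [305.19148936 270.43617021]]
[[ 0.893 -0.001  0.45 ]
 [-0.45  -0.001  0.893]
 [ 0.    -1.    -0.001]]
[[ 4.51000e-01  8.92000e-01 -1.00000e-03 -5.25448e+02]
 [-8.56000e-01  4.33000e-01 -2.83000e-01  3.63740e+01]
 [-2.52000e-01  1.29000e-01  9.59000e-01 -3.79026e+02]
 [ 0.00000e+00  0.00000e+00  0.00000e+00  1.00000e+00]]
```

View pics/c1.png

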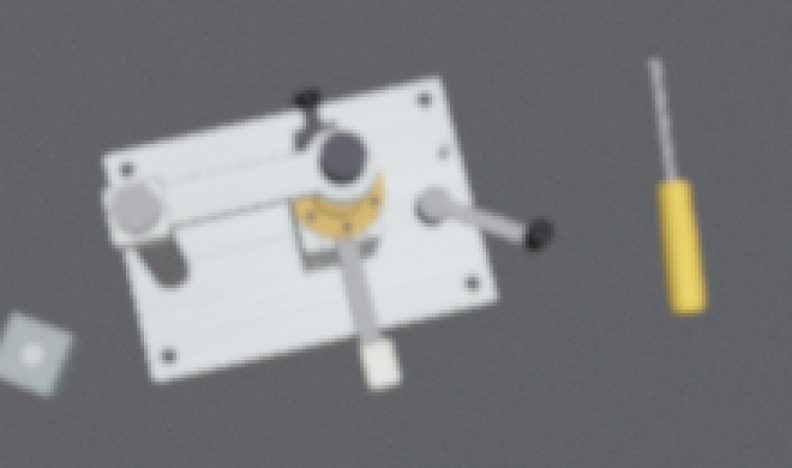

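```bash
python3 -m handwheel '{"turn":[[0,-7.6,0],[0,-7.6,0],[0,-7.6,0],[0,-7.6,0],[0,-7.6,0],[0,0,0]],"offset":[[0,0,0],[0,0,0],[0,0,0],[0,0,0],[0,0,0],[0,0,0]],"gripper":[1,1,1,1,1,1]}' 40
cat > s.py <<'E'
from h import *
from scipy.spatial.transform import Rotation as Ro
import sys
def st(tgt=None):
    o=monitor.get_obs(); R=Ro.from_rotvec(o["tool_rot"]).as_matrix()
    print("t",o["t"],"q6",o["q"][5].round(3),"p",o["ee_pos"].round(1),"F",o["contact_force"].round(2),"M",o["ft_torque"].round(2),"op",o["opening"].round(1),"yawz",np.degrees(np.arctan2(R[1,2],R[0,2])).round(2),"down",R[:,1].round(3))
    if tgt is not None: print("tool shift",(R.T@(np.array(tgt)-o["ee_pos"])).round(1))
if __name__=="__main__": st([float(a) for a in sys.argv[1:]] or None)
E
python3 s.py 483 14 230
```

```text
t: 0.75
ee_pos: [235.6, 467.6, 228.6]
tool_rot: [-1.568, -0.172, 0.177]
contact_force: [-0.6, 0.5, -0.6]
opening: 85.8Traceback (most recent call last):
  File "s.py", line 8, in <module>
    if __name__=="__main__": st([float(a) for a in sys.argv[1:]] or None)
                             ~~^^^^^^^^^^^^^^^^^^^^^^^^^^^^^^^^^^^^^^^^^^
  File "s.py", line 6, in st
    print("t",o["t"],"q6",o["q"][5].round(3),"p",o["ee_pos"].round(1),"F",o["contact_force"].round(2),"M",o["ft_torque"].round(2),"op",o["opening"].round(1),"yawz",np.degrees(np.arctan2(R[1,2],R[0,2])).round(2),"down",R[:,1].round(3))
                                                                                                                                       ^^^^^^^^^^^^^^^^^^
AttributeError: 'float' object has no attribute 'round'
```

```bash
sed -i 's/o\["opening"\].round(1)/round(o["opening"],1)/' s.py
python3 s.py 483 14 230
```

```text
t 0.75 q6 0.882 p [235.6 467.6 228.6] F [-0.55  0.48 -0.57] M [ 0.02 -0.04  0.02] op 85.8 yawz 102.72 down [-0.003 -0.005 -1.   ]
tool shift [ 1.414e+02  2.000e-01 -4.969e+02]
```

```bash
python3 -m handwheel '{"turn":[[0,0,0],[0,0,0],[0,0,0],[0,0,0],[0,0,0],[0,0,0],[0,0,0],[0,0,0],[0,0,0],[0,0,0],[0,0,0],[0,0,0]],"offset":[[0.008,-0.003,-0.043],[0.008,-0.003,-0.043],[0.008,-0.003,-0.043],[0.008,-0.003,-0.043],[0.008,-0.003,-0.043],[0.008,-0.003,-0.043],[0.008,-0.003,-0.043],[0.008,-0.003,-0.043],[0.008,-0.003,-0.043],[0.008,-0.003,-0.043],[0.008,-0.003,-0.043],[0,0,0]],"gripper":[1,1,1,1,1,1,1,1,1,1,1,1]}'; python3 s.py 483 14 240; python3 -c "
from h import *
im=snap('wrist','w1'); i=eyes.camera_info('wrist'); print(proj(i,[[483,14,188],[590,38,165]]))"
```

```text
t: 1.95
ee_pos: [423.8, 6.8, 262.5]
tool_rot: [-1.574, -0.143, 0.146]
contact_force: [-0.3, 0.8, -0.1]
opening: 85.7
t 1.95 q6 -0.162 p [423.8   6.8 262.5] F [-0.27  0.75 -0.13] M [ 0.06 -0.02  0.01] op 85.7 yawz 100.52 down [-0.002 -0.008 -1.   ]
tool shift [59.6 22.3 -3.5]
[[271.49064005 292.58149308]
 [277.36163963 384.61835313]]
```

View pics/w1.png

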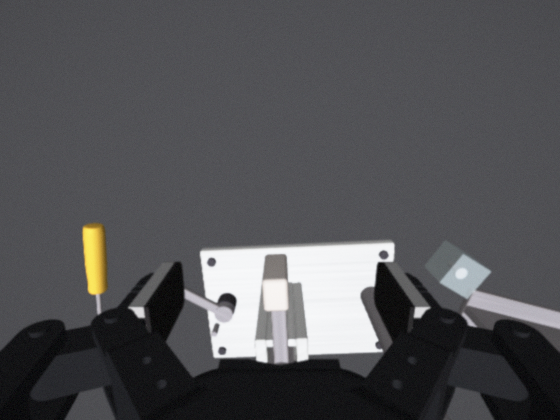

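```bash
python3 -c "
from h import *
i=eyes.camera_info('wrist')
a,b=onz(i,(204,250),15),onz(i,(393,244),15); d=b-a; print(a,b,np.linalg.norm(d),np.degrees(np.arctan2(d[1],d[0]))-90)
g=[onz(i,p,188) for p in((265,283),(287,283),(288,309),(265,309))]; print(np.round(g,1)); g=np.mean(g,0); print(g)
print('pivot',onz(i,(225,312),48))
import s; s.st([g[0],g[1],240])"
```

```text
[540.92946288 -70.09747848  15.        ] [487.17395246 169.53238499  15.        ] 245.58527310142173 12.643690308340936
[[475.9   7.8 188. ]
 [472.9  24.  188. ]
 [494.7  29.  188. ]
 [498.   11.6 188. ]]
[485.3532077   18.08851235 188.        ]
pivot [604.97975474 -28.09248338  48.        ]
t 2.0 q6 -0.16 p [423.1   8.4 262.3] F [-1.02  0.34  0.31] M [ 0.02 -0.01  0.  ] op 85.5 yawz 100.61 down [-0.002 -0.007 -1.   ]
tool shift [63.1 22.1 -1.8]
```

```bash
python3 -m handwheel '{"turn":[[0,-1.4,0],[0,0,0],[0,0,0],[0,0,0],[0,0,0],[0,0,0]],"offset":[[0.031,0,0],[0.03,0.01,-0.002],[0,0.03,0],[0,0.035,0],[0,0.03,0],[0,0,0]],"gripper":[1,1,1,1,1,1]}'; python3 s.py 485 16.5 146
```

```text
t: 2.6
ee_pos: [484.0, 23.0, 154.3]
tool_rot: [-1.57, -0.156, 0.159]
contact_force: [0.2, 0.2, -0.7]
opening: 85.4
t 2.6 q6 -0.15 p [484.   23.  154.3] F [ 0.23  0.16 -0.73] M [ 0.05  0.03 -0.02] op 85.4 yawz 101.49 down [-0.001 -0.005 -1.   ]
tool shift [-0.3  8.3 -6.5]
```

```bash
python3 -m handwheel '{"turn":[[0,0,0],[0,0,0],[0,0,0],[0,0,0],[0,0,0],[0,0,0]],"offset":[[0,0.008,-0.006],[0,0,0],[0,0,0],[0,0,0],[0,0,0],[0,0,0]],"gripper":[1,0.45,0.45,0.45,0.45,0.45]}' 30; python3 s.py 485 16.5 146; python3 -c "
from h import *
snap('wrist','w2')
a=cv2.imread('pics/w2.png')[180:420,100:460]; cv2.imwrite('pics/w2c.png',cv2.resize(a,None,fx=2,fy=2))
i=eyes.camera_info('wrist'); print(proj(i,[[485,17,188]]))"
```

```text
t: 3.2
ee_pos: [487.3, 18.5, 151.8]
tool_rot: [-1.57, -0.162, 0.153]
contact_force: [-1.0, 0.2, -0.2]
opening: 38.3
t 3.2 q6 -0.16 p [487.3  18.5 151.8] F [-0.98  0.19 -0.23] M [-0.03 -0.01 -0.  ] op 38.3 yawz 101.47 down [ 0.006 -0.004 -1.   ]
tool shift [-2.7  5.8 -1.5]
[[274.06090323 302.39019939]]
```

View pics/w2c.png

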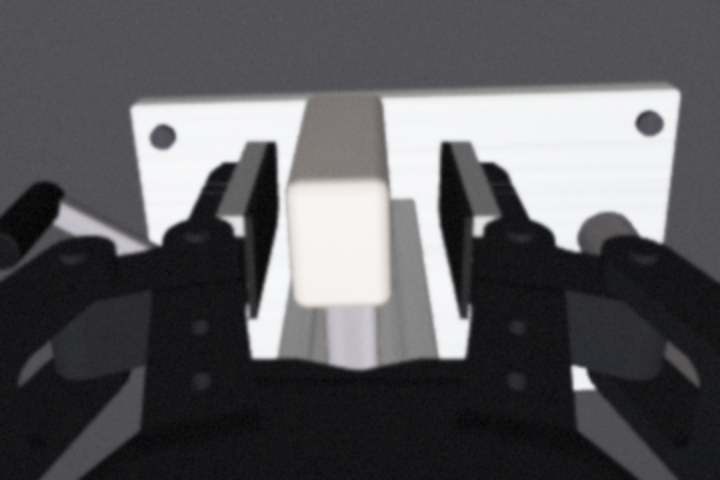

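```bash
python3 -m handwheel '{"turn":[[0,0,0],[0,0,0],[0,0,0],[0,0,0],[0,0,0],[0,0,0],[0,0,0]],"offset":[[-0.001,0.003,-0.0045],[-0.001,0.002,0],[0,0,0],[0,0,0],[0,0,0],[0,0,0],[0,0,0]],"gripper":[0.45,0.45,0.3,0.1,0.1,0.1,0.1]}' 30; python3 s.py 484 14.5 146
```

```text
t: 3.95
ee_pos: [486.0, 14.8, 146.9]
tool_rot: [-1.566, -0.165, 0.155]
contact_force: [-0.2, 0.3, 0.6]
opening: 19.5
t 3.95 q6 -0.173 p [486.   14.8 146.9] F [-0.2   0.31  0.58] M [0.06 0.07 0.36] op 19.5 yawz 101.65 down [ 0.006 -0.    -1.   ]
tool shift [-2.1  0.9  0.1]
```

```bash
python3 -m handwheel '{"turn":[[0,0,0],[0,0,0],[0,0,0]],"offset":[[0,0,0],[0,-0.001,0],[0,-0.001,0]],"gripper":[0.1,0.1,0.1]}' 80 >/dev/null; python3 s.py
python3 -m handwheel '{"turn":[[0,0,0],[0,0,0]],"offset":[[0,-0.001,0],[0,-0.001,0]],"gripper":[0.1,0.1]}'  >/dev/null; python3 s.py
python3 -m handwheel '{"turn":[[0,0,0],[0,0,0]],"offset":[[0,-0.001,0],[0,-0.001,0]],"gripper":[0.1,0.1]}'  >/dev/null; python3 s.py
python3 -m handwheel '{"turn":[[0,0,0],[0,0,0]],"offset":[[0,-0.001,0],[0,-0.001,0]],"gripper":[0.1,0.1]}'  >/dev/null; python3 s.py
python3 -m handwheel '{"turn":[[0,0,0],[0,0,0]],"offset":[[0,-0.001,0],[0,-0.001,0]],"gripper":[0.1,0.1]}'  >/dev/null; python3 s.py
```

```text
t 4.25 q6 -0.174 p [486.   14.8 147.5] F [ 3.81  0.98 -8.56] M [ 0.09 -0.7   0.8 ] op 19.3 yawz 101.76 down [ 0.005 -0.    -1.   ]
t 4.45 q6 -0.175 p [486.   14.8 148.2] F [  4.05   0.66 -11.72] M [ 0.12 -0.9   0.74] op 19.6 yawz 101.77 down [ 0.004 -0.    -1.   ]
t 4.65 q6 -0.175 p [485.9  14.8 149.1] F [  3.97  -0.39 -11.48] M [ 0.13 -1.04  0.75] op 19.2 yawz 101.78 down [ 0.002 -0.    -1.   ]
t 4.85 q6 -0.175 p [485.9  14.8 150.6] F [  4.29   0.78 -12.07] M [ 0.11 -1.17  0.74] op 18.9 yawz 101.78 down [ 0.002 -0.    -1.   ]
t 5.05 q6 -0.175 p [485.9  14.8 152.4] F [  5.24   0.15 -12.04] M [ 0.13 -1.27  0.71] op 19.7 yawz 101.78 down [ 0.001 -0.    -1.   ]
```

```bash
cat > z.py <<'E'
from h import *
o=monitor.get_obs(); print(round(o["t"],2),o["ee_pos"].round(2),o["contact_force"].round(1),o["ft_torque"].round(2))
E
H() { python3 z.py; }
python3 -m handwheel '{"turn":[[0,0,0],[0,0,0]],"offset":[[0,-0.001,0],[0,-0.001,0]],"gripper":[0.1,0.1]}'  >/dev/null; H
python3 -m handwheel '{"turn":[[0,0,0]],"offset":[[0,-0.001,0]],"gripper":[0.1]}'  >/dev/null; H
python3 -m handwheel '{"turn":[[0,0,0]],"offset":[[0,-0.001,0]],"gripper":[0.1]}'  >/dev/null; H
python3 -m handwheel '{"turn":[[0,0,0]],"offset":[[0,-0.001,0]],"gripper":[0.1]}'  >/dev/null; H
python3 -m handwheel '{"turn":[[0,0,0]],"offset":[[0,-0.001,0]],"gripper":[0.1]}'  >/dev/null; H
python3 -m handwheel '{"turn":[[0,0,0]],"offset":[[0,-0.001,0]],"gripper":[0.1]}'  >/dev/null; H
python3 -m handwheel '{"turn":[[0,0,0]],"offset":[[0,-0.001,0]],"gripper":[0.1]}'  >/dev/null; H
python3 -m handwheel '{"turn":[[0,0,0]],"offset":[[0,-0.001,0]],"gripper":[0.1]}'  >/dev/null; H
python3 -m handwheel '{"turn":[[0,0,0]],"offset":[[0,-0.001,0]],"gripper":[0.1]}'  >/dev/null; H
python3 -m handwheel '{"turn":[[0,0,0]],"offset":[[0,-0.001,0]],"gripper":[0.1]}'  >/dev/null; H
```

```text
5.25 [485.91  14.81 154.36] [  4.5  -0.5 -10.2] [ 0.1  -1.1   0.71]
5.35 [485.92  14.82 155.71] [ 3.5 -0.4 -8.3] [ 0.13 -0.95  0.72]
5.45 [485.93  14.8  157.32] [ 2.7  0.  -7. ] [ 0.11 -0.82  0.73]
5.55 [485.93  14.85 158.7 ] [  4.4   0.2 -12. ] [ 0.12 -1.    0.73]
5.65 [485.93  14.83 159.72] [  6.1  -0.4 -12.7] [ 0.11 -1.08  0.74]
5.75 [485.93  14.82 160.62] [  5.6   0.2 -12.3] [ 0.13 -1.13  0.71]
5.85 [485.95  14.85 161.46] [  4.8   0.2 -12.6] [ 0.16 -1.18  0.74]
5.95 [485.94  14.82 162.26] [  5.1   0.3 -12.3] [ 0.14 -1.28  0.74]
6.05 [485.9   14.82 163.02] [  4.9  -1.1 -13.3] [ 0.19 -1.22  0.73]
6.15 [485.89  14.82 163.8 ] [  5.3   0.5 -11.9] [ 0.17 -1.18  0.75]
```

```bash
H() { python3 z.py; }
python3 -m handwheel '{"turn":[[0,0,0]],"offset":[[0,-0.001,0]],"gripper":[0.1]}'  >/dev/null; H
python3 -m handwheel '{"turn":[[0,0,0]],"offset":[[0,-0.001,0]],"gripper":[0.1]}'  >/dev/null; H
python3 -m handwheel '{"turn":[[0,0,0]],"offset":[[0,-0.001,0]],"gripper":[0.1]}'  >/dev/null; H
python3 -m handwheel '{"turn":[[0,0,0]],"offset":[[0,-0.001,0]],"gripper":[0.1]}'  >/dev/null; H
python3 -m handwheel '{"turn":[[0,0,0]],"offset":[[0,-0.001,0]],"gripper":[0.1]}'  >/dev/null; H
python3 -m handwheel '{"turn":[[0,0,0]],"offset":[[0,-0.001,0]],"gripper":[0.1]}'  >/dev/null; H
python3 -m handwheel '{"turn":[[0,0,0]],"offset":[[0,-0.001,0]],"gripper":[0.1]}'  >/dev/null; H
python3 -m handwheel '{"turn":[[0,0,0]],"offset":[[0,-0.001,0]],"gripper":[0.1]}'  >/dev/null; H
python3 -m handwheel '{"turn":[[0,0,0]],"offset":[[0,-0.001,0]],"gripper":[0.1]}'  >/dev/null; H
```

```text
6.25 [485.92  14.82 164.94] [ 4.2  0.4 -9.7] [ 0.12 -1.06  0.77]
6.35 [485.93  14.83 166.29] [ 3.2  0.1 -7.5] [ 0.14 -0.86  0.8 ]
6.45 [485.96  14.84 167.66] [  5.1   0.1 -11.4] [ 0.17 -1.05  0.8 ]
6.55 [485.93  14.82 168.51] [  6.   -0.4 -16.1] [ 0.09 -1.35  0.73]
6.65 [485.9   14.85 169.  ] [  6.   -0.1 -15.5] [ 0.17 -1.43  0.75]
6.75 [485.89  14.83 169.36] [  6.1  -0.1 -15.6] [ 0.13 -1.5   0.66]
6.85 [485.85  14.83 169.58] [  5.9   0.2 -16. ] [ 0.12 -1.57  0.72]
6.95 [485.85  14.85 169.79] [  5.6   0.4 -16.2] [ 0.11 -1.62  0.75]
7.05 [485.82  14.84 169.95] [  6.   -0.3 -15.9] [ 0.15 -1.63  0.82]
```

```bash
H() { python3 z.py; }
python3 -m handwheel '{"turn":[[0,0,0]],"offset":[[0,-0.0016,0]],"gripper":[0.1]}'  >/dev/null; H
python3 -m handwheel '{"turn":[[0,0,0]],"offset":[[0,-0.0016,0]],"gripper":[0.1]}'  >/dev/null; H
python3 -m handwheel '{"turn":[[0,0,0]],"offset":[[0,-0.0016,0]],"gripper":[0.1]}'  >/dev/null; H
python3 -m handwheel '{"turn":[[0,0,0]],"offset":[[0,-0.0016,0]],"gripper":[0.1]}'  >/dev/null; H
python3 -m handwheel '{"turn":[[0,0,0]],"offset":[[0,-0.0016,0]],"gripper":[0.1]}'  >/dev/null; H
python3 -m handwheel '{"turn":[[0,0,0]],"offset":[[0,-0.0016,0]],"gripper":[0.1]}'  >/dev/null; H
python3 -m handwheel '{"turn":[[0,0,0]],"offset":[[0,-0.0016,0]],"gripper":[0.1]}'  >/dev/null; H
```

```text
7.15 [485.81  14.83 170.63] [  6.   -0.  -17.7] [ 0.18 -1.81  0.72]
7.25 [485.77  14.83 171.23] [  5.   -0.2 -17.7] [ 0.2  -1.79  0.79]
7.35 [485.75  14.83 171.82] [  6.5  -0.3 -17.7] [ 0.18 -1.89  0.76]
7.45 [485.72  14.86 172.32] [  6.   -0.3 -18.3] [ 0.25 -1.95  0.77]
7.55 [485.71  14.85 172.79] [  6.    0.5 -18.3] [ 0.18 -2.    0.77]
7.65 [485.67  14.84 173.2 ] [  6.1  -0.5 -19.4] [ 0.14 -2.13  0.77]
7.75 [485.65  14.84 173.55] [  5.6  -0.7 -18.8] [ 0.25 -2.16  0.8 ]
```

```bash
H() { python3 z.py; }
python3 -m handwheel '{"turn":[[0,0,0]],"offset":[[0,-0.0016,0]],"gripper":[0.1]}'  >/dev/null; H
python3 -m handwheel '{"turn":[[0,0,0]],"offset":[[0,-0.0016,0]],"gripper":[0.1]}'  >/dev/null; H
python3 -m handwheel '{"turn":[[0,0,0]],"offset":[[0,-0.0016,0]],"gripper":[0.1]}'  >/dev/null; H
python3 -m handwheel '{"turn":[[0,0,0]],"offset":[[0,-0.0014,0]],"gripper":[0.1]}'  >/dev/null; H
python3 -m handwheel '{"turn":[[0,0,0]],"offset":[[0,-0.0014,0]],"gripper":[0.1]}'  >/dev/null; H
python3 -m handwheel '{"turn":[[0,0,0]],"offset":[[0,-0.0014,0]],"gripper":[0.1]}'  >/dev/null; H
python3 -m handwheel '{"turn":[[0,0,0]],"offset":[[0,-0.0014,0]],"gripper":[0.1]}'  >/dev/null; H
python3 -m handwheel '{"turn":[[0,0,0]],"offset":[[0,-0.0014,0]],"gripper":[0.1]}'  >/dev/null; H
python3 s.py
```

```text
7.85 [485.55  14.83 174.05] [  5.3   0.1 -17.1] [ 0.12 -1.75  1.05]
7.95 [485.52  14.78 174.71] [  6.2   1.4 -15.1] [-0.02 -1.54  0.95]
8.05 [485.46  14.76 175.42] [  6.6   0.9 -15.3] [-0.02 -1.55  0.92]
8.15 [485.47  14.79 176.09] [  5.   -0.2 -15.7] [-0.   -1.48  0.89]
8.25 [485.47  14.77 176.87] [  4.6   1.4 -13.5] [ 0.07 -1.48  0.9 ]
8.35 [485.43  14.77 177.75] [  4.   -0.1 -15.4] [ 0.05 -1.61  0.76]
8.45 [485.42  14.76 178.55] [  6.7   0.5 -18.7] [-0.03 -1.82  0.82]
8.55 [485.41  14.76 179.12] [  6.1   0.  -20.4] [ 0.13 -1.98  0.81]
t 8.55 q6 -0.177 p [485.4  14.8 179.1] F [  6.13   0.04 -20.41] M [ 0.13 -1.98  0.81] op 19.2 yawz 101.94 down [-0.017 -0.002 -1.   ]
```

```bash
H() { python3 z.py; }
python3 -m handwheel '{"turn":[[0,0,0]],"offset":[[0,-0.0018,0]],"gripper":[0.1]}' 110 >/dev/null; H
python3 -m handwheel '{"turn":[[0,0,0]],"offset":[[0,-0.0018,0]],"gripper":[0.1]}'  >/dev/null; H
python3 -m handwheel '{"turn":[[0,0,0]],"offset":[[0,-0.0018,0]],"gripper":[0.1]}'  >/dev/null; H
python3 -m handwheel '{"turn":[[0,0,0]],"offset":[[0,-0.0018,0]],"gripper":[0.1]}'  >/dev/null; H
python3 -m handwheel '{"turn":[[0,0,0]],"offset":[[0,-0.0018,0]],"gripper":[0.1]}'  >/dev/null; H
python3 -m handwheel '{"turn":[[0,0,0]],"offset":[[0,-0.0018,0]],"gripper":[0.1]}'  >/dev/null; H
python3 -m handwheel '{"turn":[[0,0,0]],"offset":[[0,-0.0018,0]],"gripper":[0.1]}'  >/dev/null; H
python3 -m handwheel '{"turn":[[0,0,0]],"offset":[[0,-0.0018,0]],"gripper":[0.1]}'  >/dev/null; H
python3 s.py
```

```text
8.65 [485.36  14.74 179.86] [  6.5   1.2 -20.4] [ 0.05 -2.18  0.93]
8.75 [485.34  14.75 180.56] [  5.8   0.3 -21. ] [ 0.07 -2.26  0.9 ]
8.85 [485.32  14.77 181.13] [  5.9   0.  -21.7] [ 0.07 -2.35  0.87]
8.95 [485.28  14.75 181.66] [  5.4   0.4 -20.6] [ 0.04 -2.44  0.82]
9.05 [485.23  14.75 182.14] [  5.5   1.4 -21.5] [ 0.06 -2.56  0.82]
9.15 [485.15  14.77 182.55] [  7.4   0.2 -22.2] [ 0.12 -2.31  1.06]
9.25 [485.13  14.76 182.89] [  7.   -0.9 -23. ] [ 0.14 -2.38  1.02]
9.35 [485.06  14.7  183.17] [  8.8   1.9 -22.3] [-0.14 -1.92  0.93]
t 9.35 q6 -0.179 p [485.1  14.7 183.2] F [  8.83   1.94 -22.35] M [-0.14 -1.92  0.93] op 18.8 yawz 102.09 down [-0.028 -0.004 -1.   ]
```

```bash
H() { python3 z.py; }
python3 -m handwheel '{"turn":[[0,0,0]],"offset":[[0,-0.002,0]],"gripper":[0.1]}' >/dev/null; H
python3 -m handwheel '{"turn":[[0,0,0]],"offset":[[0,-0.002,0]],"gripper":[0.1]}'  >/dev/null; H
python3 -m handwheel '{"turn":[[0,0,0]],"offset":[[0,-0.0018,0]],"gripper":[0.1]}'  >/dev/null; H
python3 -m handwheel '{"turn":[[0,0,0]],"offset":[[0,-0.0017,0]],"gripper":[0.1]}'  >/dev/null; H
python3 -m handwheel '{"turn":[[0,0,0]],"offset":[[0,-0.0016,0]],"gripper":[0.1]}'  >/dev/null; H
python3 -m handwheel '{"turn":[[0,0,0]],"offset":[[0,-0.0015,0]],"gripper":[0.1]}'  >/dev/null; H
python3 -m handwheel '{"turn":[[0,0,0]],"offset":[[0,-0.0015,0]],"gripper":[0.1]}'  >/dev/null; H
python3 s.py
```

```text
9.45 [485.02  14.7  183.5 ] [  8.    0.8 -23.2] [-0.12 -2.05  0.94]
9.55 [484.97  14.66 183.87] [  7.1   0.8 -22. ] [-0.11 -2.1   0.89]
9.65 [484.92  14.69 184.18] [  7.    0.4 -21. ] [-0.02 -2.08  0.88]
9.75 [484.91  14.67 184.56] [  6.4   0.6 -19.4] [ 0.03 -2.03  0.82]
9.85 [484.85  14.67 184.95] [  5.5   1.6 -18.6] [ 0.01 -2.08  0.81]
9.95 [484.84  14.62 185.32] [  4.2   0.7 -19.9] [ 0.01 -2.21  0.83]
10.05 [484.82  14.67 185.8 ] [  5.9   0.8 -19.8] [ 0.07 -2.23  0.78]
t 10.05 q6 -0.18 p [484.8  14.7 185.8] F [  5.86   0.77 -19.81] M [ 0.07 -2.23  0.78] op 18.6 yawz 102.21 down [-0.039 -0.006 -0.999]
```

```bash
H() { python3 z.py; }
python3 -m handwheel '{"turn":[[0,0,0]],"offset":[[0,-0.0016,0]],"gripper":[0.1]}' >/dev/null; H
python3 -m handwheel '{"turn":[[0,0,0]],"offset":[[0,-0.0016,0]],"gripper":[0.1]}' >/dev/null; H
python3 -m handwheel '{"turn":[[0,0,0]],"offset":[[0,-0.0016,0]],"gripper":[0.1]}' >/dev/null; H
python3 -m handwheel '{"turn":[[0,0,0]],"offset":[[0,-0.0016,0]],"gripper":[0.1]}' >/dev/null; H
```

```text
10.15 [484.75  14.65 186.62] [  4.5   0.8 -17.7] [ 0.01 -2.22  0.83]
10.25 [484.78  14.65 187.91] [  3.8   1.2 -18.5] [ 0.08 -2.25  0.85]
10.35 [484.78  14.65 189.12] [  5.9   1.6 -22.9] [ 0.06 -2.55  0.85]
10.45 [484.69  14.69 190.22] [  7.2   0.4 -25.2] [ 0.17 -2.31  0.87]
```

```bash
H() { python3 z.py; }
python3 -m handwheel '{"turn":[[0,0,0]],"offset":[[0,0.0002,0]],"gripper":[0.1]}' >/dev/null; H
python3 -m handwheel '{"turn":[[0,0,0]],"offset":[[0,0.0005,0]],"gripper":[0.1]}' >/dev/null; H
python3 -m handwheel '{"turn":[[0,0,0]],"offset":[[0,0.0005,0]],"gripper":[0.1]}' >/dev/null; H
python3 -m handwheel '{"turn":[[0,0,0]],"offset":[[0,0.0005,0]],"gripper":[0.1]}' >/dev/null; H
python3 -m handwheel '{"turn":[[0,0,0]],"offset":[[0,0.0005,0]],"gripper":[0.1]}' >/dev/null; H
```

```text
10.55 [484.73  14.68 190.03] [  4.6  -0.1 -16.8] [ 0.12 -1.94  0.91]
10.65 [484.72  14.67 189.67] [  4.6   0.9 -16.9] [ 0.08 -1.9   0.86]
10.75 [484.71  14.67 189.35] [  5.1   0.4 -17.4] [ 0.17 -1.93  0.87]
10.85 [484.72  14.68 189.05] [  4.2   0.7 -16.4] [ 0.15 -1.85  0.86]
10.95 [484.72  14.67 188.67] [  4.1  -0.1 -16.7] [ 0.07 -1.79  0.85]
```

```bash
H() { python3 z.py; }
python3 -m handwheel '{"turn":[[0,0,0]],"offset":[[0,0.0005,0]],"gripper":[0.1]}' >/dev/null; H
python3 -m handwheel '{"turn":[[0,0,0]],"offset":[[0,0.0006,0]],"gripper":[0.1]}' >/dev/null; H
python3 -m handwheel '{"turn":[[0,0,0]],"offset":[[0,0.0006,0]],"gripper":[0.1]}' >/dev/null; H
python3 -m handwheel '{"turn":[[0,0,0]],"offset":[[0,0.0006,0]],"gripper":[0.1]}' >/dev/null; H
python3 -m handwheel '{"turn":[[0,0,0]],"offset":[[0,0.0006,0]],"gripper":[0.1]}' >/dev/null; H
python3 -m handwheel '{"turn":[[0,0,0]],"offset":[[0,0.0006,0]],"gripper":[0.1]}' >/dev/null; H
```

```text
11.05 [484.72  14.68 188.27] [  5.3   0.2 -16.9] [ 0.12 -1.85  0.88]
11.15 [484.73  14.69 187.75] [  4.6   0.1 -15.9] [ 0.08 -1.83  0.84]
11.25 [484.71  14.67 187.18] [  3.2   0.7 -13.8] [ 0.12 -1.76  0.9 ]
11.35 [484.76  14.68 187.04] [  2.7  -0.2 -10.2] [ 0.08 -1.38  0.85]
11.45 [484.78  14.67 187.03] [  2.8  -0.1 -10. ] [ 0.11 -1.3   0.89]
11.55 [484.79  14.66 187.01] [  2.6  -0.  -10. ] [ 0.12 -1.26  0.91]
```

```bash
python3 -m handwheel '{"turn":[[0,0,0],[0,0,0],[0,0,0],[0,0,0],[0,0,0],[0,0,0],[0,0,0],[0,0,0]],"offset":[[0,0,0],[0,0,0],[0,0,0],[0,0,0],[0,0,0],[0,0,0],[0,0,0],[0,0,0]],"gripper":[0.3,0.5,0.5,0.6,0.6,0.6,0.6,0.6]}' >/dev/null; python3 s.py
python3 - <<'E'
from h import *
snap("side","side1")
a,b=[cv2.resize(cv2.imread(f"pics/side{k}.png")[140:260,210:310],None,fx=4,fy=4,interpolation=3) for k in(0,1)]
cv2.imwrite("pics/cmp.png",np.hstack([a,b]))
i=eyes.camera_info("side")
print(proj(i,[[591,40,z] for z in(165,186,205,225)]))
E
```

```text
t 12.35 q6 -0.176 p [484.5  14.2 192.5] F [-0.14  0.11 -0.62] M [ 0.07 -0.06  0.01] op 50.9 yawz 101.92 down [-0.034 -0.006 -0.999]
[[266.78767983 192.86236506]
 [266.4932463  187.08400016]
 [266.21952506 181.71124573]
 [265.92356591 175.90104288]]
```

View pics/cmp.png

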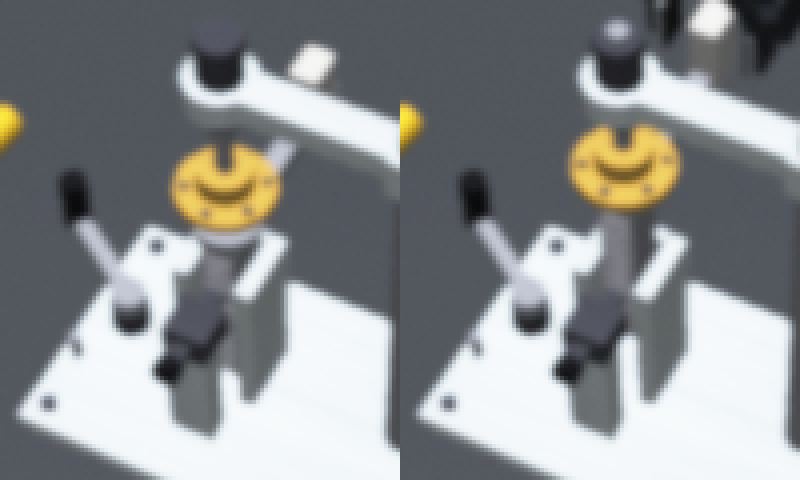

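```bash
python3 -m handwheel '{"turn":[[0,0,0],[0,0,0],[0,0,0],[0,0,-1.9],[0,0,0],[0,0,0],[0,0,0]],"offset":[[-0.03,0,0],[-0.045,0,0],[-0.03,0,0],[0,0,-0.045],[0,0,-0.045],[0,0,-0.02],[0,0,0]],"gripper":[0.6,0.6,0.6,0,0,0,0]}' 30 >/dev/null
python3 - <<'E'
from h import *
g=[]
for k in(0,1):
    im=cv2.imread(f"pics/side{k}.png"); h=cv2.cvtColor(im,cv2.COLOR_BGR2HSV)
    m=cv2.inRange(h,(12,110,90),(28,255,255)); n,l,s,c=cv2.connectedComponentsWithStats(m)
    for j in range(1,n):
        if s[j,4]>60 and 230<c[j][0]<300: print(k,s[j],c[j])
i=eyes.camera_info("side"); p=onz(i,(228.5,188.5),80); print("knob top guess side",p)
E
python3 s.py 546 -110 192; python3 s.py 546 -110 55
```

```text
0 [253 176  27  21 421] [265.77434679 187.00475059]
1 [253 172  27  21 442] [265.70588235 181.94570136]
knob top guess side [592.73937137 -91.53064131  80.        ]
t 13.1 q6 -0.498 p [ 401.9 -117.   195.1] F [ 0.33  0.43 -0.27] M [0.02 0.04 0.04] op 0.1 yawz 102.28 down [ 0.001  0.001 -1.   ]
tool shift [142.3   3.2 -23.9]
t 13.1 q6 -0.498 p [ 401.9 -117.   195.1] F [ 0.33  0.43 -0.27] M [0.02 0.04 0.04] op 0.1 yawz 102.28 down [ 0.001  0.001 -1.   ]
tool shift [142.2 140.2 -24. ]
```

```bash
python3 -m handwheel '{"turn":[[0,0,0],[0,0,0],[0,0,0],[0,0,0],[0,0,0],[0,0,0],[0,0,0]],"offset":[[0.045,0,-0.012],[0.045,0.03,-0.012],[0.03,0.045,0],[0,0.04,0],[0,0.025,0],[0,0,0],[0,0,0]],"gripper":[0,0,0,0,0,0,0]}' >/dev/null; python3 s.py 546 -110 55;  python3 - <<'E'
from h import *
a=snap("top","top2"); snap("wrist","w3")
A=cv2.resize(a[190:290,260:400],None,fx=3,fy=3,interpolation=3)[:,:,::-1]; B=cv2.imread("pics/w3.png")[100:420,80:480]
A=cv2.copyMakeBorder(A,0,20,0,0,0); cv2.imwrite("pics/m.png",np.hstack([A[:300],B[-300:][:, :380]]))
E
```

```text
t 13.8 q6 -0.423 p [ 525.1 -110.5   55.5] F [-0.27 -0.78  0.69] M [-0.01  0.02 -0.05] op -0.2 yawz 102.28 down [ 0.002  0.002 -1.   ]
tool shift [20.5  0.5 -4. ]
```

View pics/m.png

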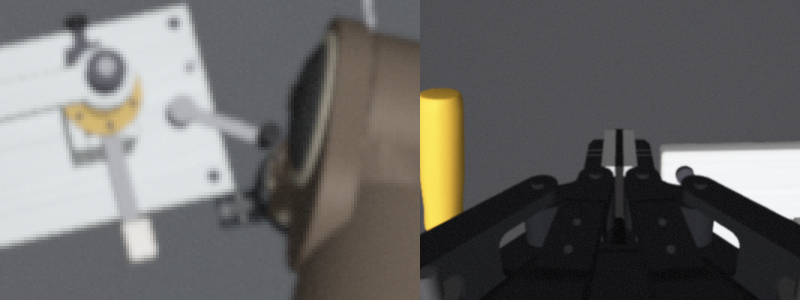

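```bash
python3 -m handwheel '{"turn":[[0,0,0],[0,0,0],[0,0,0],[0,0,0],[0,0,0],[0,0,0],[0,0,0],[0,0,0],[0,0,0]],"offset":[[0.02,0,-0.004],[0.011,0,-0.003],[0.011,0,-0.003],[0.011,0,0],[0.01,0,-0.002],[0.01,0,-0.001],[0.01,0,0.001],[0.01,0,0.001],[0,0,0]],"gripper":[0,0,0,0,0,0,0,0,0]}' >/dev/null; python3 s.py 632 -92 55; python3 s.py 638 -86 55
```

```text
t 14.8 q6 -0.375 p [ 625.3 -103.1   65.6] F [-0.1   0.26  0.47] M [ 0.07 -0.   -0.01] op -0.2 yawz 102.13 down [ 0.012 -0.003 -1.   ]
tool shift [ 8.8 10.6  9.5]
t 14.8 q6 -0.375 p [ 625.3 -103.1   65.6] F [-0.1   0.26  0.47] M [ 0.07 -0.   -0.01] op -0.2 yawz 102.13 down [ 0.012 -0.003 -1.   ]
tool shift [15.9 10.7 14.1]
```

```bash
python3 -m handwheel '{"turn":[[0,0,0],[0,0,0]],"offset":[[0,0.008,0.003],[0.004,0.003,0.003]],"gripper":[0,0]}' >/dev/null; python3 s.py; python3 -m handwheel '{"turn":[[0,0,0],[0,0,0]],"offset":[[0.005,0.002,0.004],[0.004,0.002,0.004]],"gripper":[0,0]}' >/dev/null; python3 s.py 638 -86 55
python3 -c "
from h import *
a=snap('side','side3')[140:260,170:320,::-1]; cv2.imwrite('pics/s3.png',cv2.resize(a,None,fx=4,fy=4,interpolation=3))"
```

```text
t 15.0 q6 -0.363 p [628.6 -95.9  54.5] F [-0.63 -1.55  1.28] M [-0.25  0.38 -0.03] op -0.1 yawz 102.13 down [ 0.013 -0.003 -1.   ]
t 15.2 q6 -0.345 p [635.5 -85.3  49.9] F [-2.14 -0.77  0.86] M [-0.06  0.38  0.01] op 0.2 yawz 102.12 down [ 0.012 -0.002 -1.   ]
tool shift [ 2.4 -5.1 -1.3]
```

View pics/s3.png

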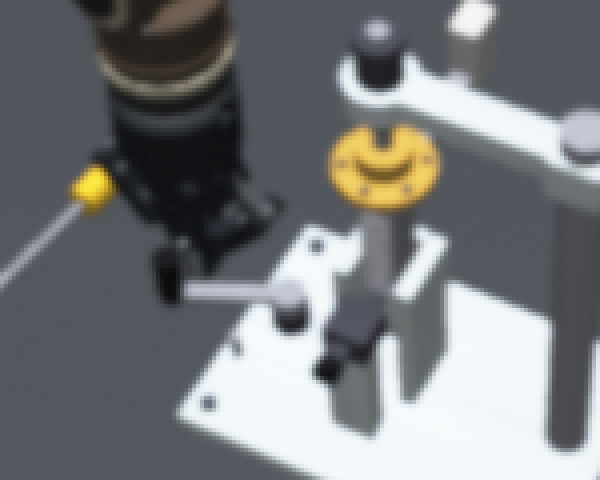

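```bash
python3 -c "
from h import *
i=eyes.camera_info('side'); p=onz(i,(212,205),75); q=onz(i,(242.5,213),48); print(p,q); d=p-q; print(np.degrees(np.arctan2(d[1],d[0])),np.linalg.norm(d[:2]))"
python3 -m handwheel '{"turn":[[0,0,0],[0,0,0]],"offset":[[0.006,-0.002,0.004],[0.006,-0.002,0.004]],"gripper":[0,0]}' >/dev/null; python3 s.py; python3 -m handwheel '{"turn":[[0,0,0],[0,0,0]],"offset":[[0.006,0,0.005],[0.004,0,0.004]],"gripper":[0,0]}' >/dev/null; python3 s.py
```

```text
[655.05456263 -89.71055409  75.        ] [611.00690824 -29.14769324  48.        ]
-53.97142782016602 74.88695461918158
t 15.45 q6 -0.325 p [645.1 -73.3  52.9] F [-2.97 -0.94 -0.27] M [-0.17  0.38 -0.02] op 0.1 yawz 102.15 down [ 0.009 -0.001 -1.   ]
t 15.65 q6 -0.305 p [651.9 -62.   53. ] F [ 0.64 -0.22 -0.57] M [ 0.03  0.04 -0.05] op -0.3 yawz 102.11 down [ 0.006 -0.003 -1.   ]
```

```bash
python3 -c "
from h import *
a=snap('side','side4')[140:260,170:320,::-1]; cv2.imwrite('pics/s4.png',cv2.resize(a,None,fx=4,fy=4,interpolation=3))"
```

```text
(no output)
```

View pics/s4.png

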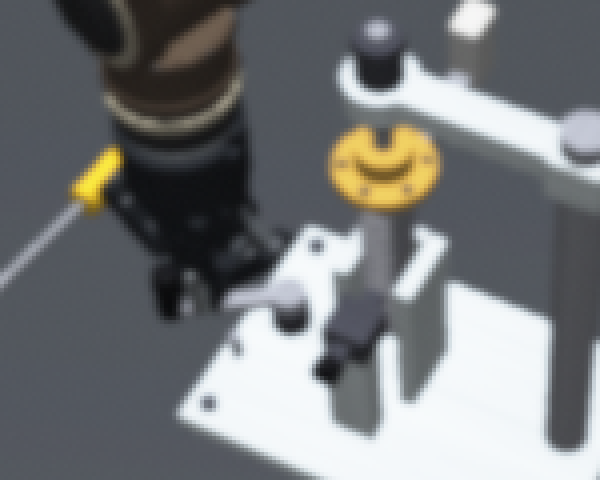

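```bash
python3 -c "
from h import *
i=eyes.camera_info('side')
for uv in((212,208),(212,209)):
  p=onz(i,uv,75); q=onz(i,(242.5,213),48); print(p,q); d=p-q; print(np.degrees(np.arctan2(d[1],d[0])),np.linalg.norm(d[:2]))"
```

```text
[661.75763462 -83.06390557  75.        ] [611.00690824 -29.14769324  48.        ]
-46.73229216578006 74.04454187111372
[663.97898239 -80.86133658  75.        ] [611.00690824 -29.14769324  48.        ]
-44.31127852369281 74.02932896993974
```

```bash
python3 -m handwheel '{"turn":[[0,0,0],[0,0,0],[0,0,0],[0,-8.2,0],[0,-8.2,0],[0,-8.2,0],[0,-8.2,0],[0,0,0]],"offset":[[0,-0.045,0],[0,-0.01,0],[-0.023,0,-0.041],[0,0,0],[0,0,0],[0,0,0],[0,0,0],[0,0,0]],"gripper":[0,0,0,0,0,0,0,0]}' >/dev/null; python3 s.py 638 -107 55
```

```text
t 16.5 q6 -0.972 p [ 646.9 -105.8  115.4] F [-0.18 -0.76  0.93] M [-0.    0.06 -0.04] op -0.0 yawz 136.37 down [ 0.025 -0.002 -1.   ]
tool shift [-8.  60.2  6.8]
```

```bash
python3 -m handwheel '{"turn":[[0,0,0],[0,0,0],[0,0,0],[0,0,0]],"offset":[[-0.008,0,0.006],[0,0.035,0],[0,0.024,0],[0,0,0]],"gripper":[0,0,0,0]}' >/dev/null; python3 s.py 648 -97 55;
python3 -m handwheel '{"turn":[[0,0,0],[0,0,0]],"offset":[[0.005,0,0],[0.005,0,0]],"gripper":[0,0]}' >/dev/null; python3 z.py
python3 -m handwheel '{"turn":[[0,0,0]],"offset":[[0.004,0,0]],"gripper":[0]}' >/dev/null; python3 z.py
python3 -m handwheel '{"turn":[[0,0,0]],"offset":[[0.003,0,0]],"gripper":[0]}' >/dev/null; python3 z.py
```

```text
t 16.9 q6 -0.966 p [ 639.4 -107.7   57.6] F [-0.53  0.28 -0.5 ] M [-0.    0.07  0.01] op 0.0 yawz 135.7 down [ 0.031 -0.003 -1.   ]
tool shift [13.5  2.8  1.4]
17.1 [ 646.32 -100.5    59.38] [ 1.2  0.9 -1.1] [0.   0.04 0.02]
17.2 [650.16 -97.31  60.88] [-0.5  0.3  0.4] [-0.02  0.03  0.01]
17.3 [650.66 -96.78  61.05] [-11.7 -11.4  -2. ] [-2.49  2.43 -0.08]
```

```bash
python3 -m handwheel '{"turn":[[0,0,0],[0,0,0],[0,0,0],[0,0,0],[0,0,0],[0,0,0]],"offset":[[0.001,0,0],[-0.01,0,0],[-0.015,0,0],[0,-0.045,0],[0,-0.045,0],[0,0,0]],"gripper":[0,0,0,0,0,0]}' >/dev/null; python3 s.py
python3 -c "
from h import *
a=snap('side','side5')[140:260,170:320,::-1]; cv2.imwrite('pics/s5.png',cv2.resize(a,None,fx=4,fy=4,interpolation=3))
h=cv2.cvtColor(cv2.imread('pics/side5.png'),cv2.COLOR_BGR2HSV); m=cv2.inRange(h,(12,110,90),(28,255,255)); n,l,s,c=cv2.connectedComponentsWithStats(m)
print([(s[j],c[j]) for j in range(1,n) if s[j,4]>60])"
```

```text
t 17.9 q6 -0.972 p [ 626.8 -115.9  153.7] F [ 1.46 -0.53  0.39] M [0.02 0.08 0.03] op -0.0 yawz 135.31 down [ 0.026 -0.01  -1.   ]
[(array([188, 170,  27,  24, 244], dtype=int32), array([199.17622951, 181.48360656])), (array([253, 172,  27,  21, 441], dtype=int32), array([265.67573696, 181.95238095]))]
```

View pics/s5.png

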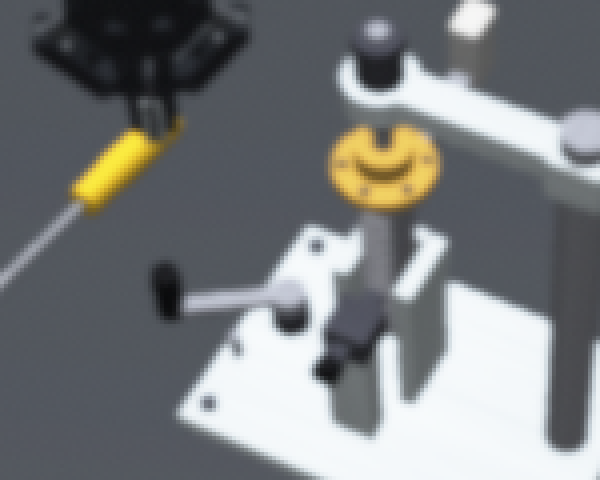

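The lever points to the stop, with its knob at about (212, 213). The collar is unchanged at (265.7, 182), and the driver hasn't moved.

```bash
python3 -c "
from rig import workorder; print(workorder.hand_in())"
```

```text
the job is handed in; nothing more can be done
None
```

The column now stands released on its pawl, four notches (40 mm) up, which is two clicks past where it met the collar. The lock lever is over at its stop. I handed the job in at about 18 s on the robot's clock; it gave no verdict.

- **Touch and clicks:** The lift force rose by about 4 N, roughly 21 mm up and just after the second click. I went two more clicks to about 187 mm at the gripper, against 147 mm at the start. The load then came off onto the pawl and I let go.
- **Collar:** It was raised about 18 mm by the side pictures and about 19 mm by the force readings. That works out to about 10.3–11 N, inside the 6.9–11.5 N band. I could not measure the contact force directly. Before I lowered the column onto the pawl it briefly stood about 2.5 mm higher, which I put at about 12 N against the 14 N limit. The collar was in the same place in the last picture.
- **Lock lever:** On the first push the fingers slid off to the inside of the knob near the end of its travel. I went round behind it and pushed again; it met a firm 16 N without moving further. The camera angle was within about 3° of the stop both times, so it was already there.
- **Uncertain points:**
  - The touch was close to the second click, so its exact height is only known to about 1 mm; the press stays in the band either way.
  - The gripper tilted about 2° and the force dropped suddenly during the lift. The grip may have slipped slightly, but the click heights still matched.
- **Driver and cube:** Neither was approached. The driver looks unmoved in the last side picture; I did not check the cube again.

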